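# Load the microscope's transfer tray and run it in

## Robot

A 7-joint arm with a two-finger parallel gripper is mounted at the origin on the work surface. World frame = base frame: x ahead of the robot, y to its left, z up, the work surface at z = 0. Lengths are in m, angles in rad, forces in N, time in s.
With the tool pointing down it reaches from about 0.4 to 0.85 m from the base axis. Payload 4.5 kg.
Tool frame: the origin (TCP) lies at the very end of the fingers, on their centre line; the grasp point (between the pads) lies 19 mm behind it (r.grip_point_offset is the distance from the TCP to the grasp point, in m); y points along the fingers, x is the direction in which the jaws open and shut, and the axes are right-handed (so a half turn about y gives the same grasp; the last joint's range is limited). The gripper opens to 88 mm and grips with 3 to 60 N. Pads are 18 mm wide; open, the fingers measure 123 mm over their backs; the gripper's body (75 mm by 187 mm) begins 45 mm behind the grasp point.
Start: joints at [1.161, 0.689, -0.195, 1.565, 0.157, 0.902, -0.215], TCP at [0.268, -0.564, 0.239] pointing down, gripper open.
Joint ranges: [-3.01, 3.01], [-0.46, 2.08], [-1.47, 1.51], [0.13, 2.56], [-1, 4.14], [0.04, 2.09], [-2.66, 2.66]. Speed limits (rad/s): [2.57, 2.57, 3.14, 3.14, 3.14, 3.14, 3.14].

## Interface

Orientations are given as a unit quaternion [x, y, z, w].
In Python, from plant import get_state, snapshot, camera_params, job, r gives the robot as it stands.
- The arm moves only by the tool carry_out, never from a script. Its arguments are lists of equal length, an entry for each row: "offset": the shift along the world's x, y, z in m, a list of three; "twist": the turn about the world's z in degrees. In form: {"offset": [[tx, ty, tz], ...], "twist": [twist, ...]}. A call has 1 to 8 rows; each row shifts and turns the commanded pose from where the row before left it; what a row does not reach is not made up. A row lasts 1/8 s, in which the tool goes at most 62.5 mm and 10.7 degrees, less where a joint would pass 70% of its speed; a pose out of reach is approached as far as the arm can. A call with a gripper value outside its range is refused whole. "grip" is the finger opening in m, from 0 to 0.0881, set as the call begins (left out, the last holds). The fingers move at their own pace and stop on an object; "newtons" is the grip in N (left out, the last holds). Time passes only in rows, so rows that do not move let the fingers close. It gives the time, the measured TCP pose, the force and the opening at its end, in the units of the state.
- get_state(): the state, without advancing time (a new reading comes with each control period).
- snapshot(name): name is "side" or "top"; returns the picture (420x560x3 uint8, red, green, blue); there is no depth.
- camera_params(name): a dict with "camera_matrix" (3x3 intrinsics, pixels), "dist_coeffs" ([k1, k2, p1, p2, k3] as OpenCV has them; the pictures are not rectified), "eye" and "orientation" of the camera in the world. Camera axes: x right, y up, looking along -z (the intrinsics and any distortion apply to the point x, -y, -z); pixel columns grow to the right and rows downward; lengths in m; the calibration is good to about 2 mm. A picture is of the moment at which its call begins. camera_params takes no time and is no camera call.
- job.finish_job(): hands the job in, once; it reports no verdict.
The state is a dict: "clock": time; "q": joint angles; "qd": joint speeds; "joint_torque": joint torques, N m; "tool_pos": TCP position; "eef_rot": TCP orientation; "contact_force": force on the tool from outside, world axes, zero at the start; "moment": the same for the moment, N m; "opening": opening from 0.0 (shut) to 1.0 (fully open).
Only numpy, scipy, OpenCV 4.12 (cv2) and the standard library are available. Lean on these libraries where they do the work, as an engineer would, in place of code of your own. Each camera call takes 0.05 s, during which the arm holds its last target. There are 200 camera calls.

## Task

Draw the sample tray fully out to its loading stop, away from the microscope, and load the three specimens (round resin mount, stone block, broken bolt) into it one after another: each set down, not dropped, and standing flat on the tray floor the way up it started. Then, to feel for sticky spots, stroke the loaded carriage smoothly through its whole travel, without slamming it, until it is fully home against the stop under the microscope, and let go. Leave the bottle, the jar and the slide box where they stand and keep the robot off the microscope.

Things in the scene. Friction and masses are not known exactly. Their poses are not given: they have to be found in the camera images.
- slide_base: Fixed slide unit: a grey plate 110 mm wide (x = -55 to 55) and 570 mm long (y = -220 to 350), 12 mm thick, bolted to the bench, with two steel rails along y. Origin on the bench surface, on the rails' centre line; +y is the direction in which the tray runs in under the microscope that stands on this plate.
- carriage (a joint): Travel of the carriage along the slide's +y axis, in m: 0 = against the loading stop (fully out, tray clear of the microscope), 0.22 = against the inner stop (fully home, tray centre under the microscope head). It moves with about 2.5 N of dry friction plus 8 N s/m of drag and stays where it is left.
- handle (a point): Grip point of the carriage's handle: an upright black tab 14 mm (slide x) by 26 mm (slide y), its foot 33 mm and its top 85 mm above the bench; this point is on its centre line, 74 mm above the bench and 130 mm from the tray's centre on the outer (-y) side; it moves with the carriage, axes as slide_base.
- tray_in (a point): Centre of the floor of the open aluminium tray fixed on the carriage, 38 mm above the bench; axes parallel to slide_base's. Inside 84 mm (x) by 130 mm (y), walls 4 mm thick and 10 mm high above this floor.
- mount: Specimen: round black resin mount, a puck 30 mm in diameter and 28 mm high, lying flat with a small polished steel inset in its top face, about 35 g. Origin: centre of its underside, z up.
- stone: Specimen: grey sawn stone block with pale veins, 55 mm (its x) by 28 mm (its y) by 26 mm high, about 110 g. Origin: centre of its underside, z up.
- bolt: Specimen: broken dark steel bolt standing on its hexagonal head (24 mm across flats, 28 mm across corners, 12 mm high) with its round shank (16 mm in diameter) upward, 48 mm high in all, fracture on top, about 95 g. Origin: centre of its underside, z up.
- bottle: Bystander, leave alone: amber glass bottle with black cap, 52 mm in diameter, 105 mm tall, standing. Origin: centre of its underside.
- jar: Bystander, leave alone: white plastic jar with grey lid, 56 mm in diameter, 55 mm tall. Origin: centre of its underside.
- slide_box: Bystander, leave alone: closed grey plastic slide box, 70 mm (its x) by 36 mm (its y) by 30 mm high. Origin: centre of its underside.
- microscope: White stereo microscope fixed on the slide unit, not to be touched; same origin and axes as slide_base. Head: 36 mm radius about x = 0, y = 120 mm, from 163 to 280 mm above the bench, eyepieces leaning to +x as far as x = 120 mm and 310 mm high. Arm 34 mm wide, 220 to 250 mm high, from the head to a post of 14 mm radius (foot 30 mm) at x = 0, y = 310 mm, 282 mm tall.
Not all that is in view belongs to the job. Several things have the shape of the mount; the one meant has the colours described above.

How it is judged:
On the way, in this order (a step that is already met when the one before it is completed fails the run):
1. the carriage is drawn fully out to its loading stop (within 6 mm) (value of joint carriage below 0.006 m), for 0.2 s.
2. all three specimens stand flat in the tray, released, with the carriage still at the loading end (within 30 mm) (x of mount in the frame of tray_in between -0.042 and 0.042 m and y of mount in the frame of tray_in between -0.065 and 0.065 m and z of mount in the frame of tray_in between -0.005 and 0.005 m and angle between each of mount, stone, bolt's own z axis and vertical below 0.12 rad and x of stone in the frame of tray_in between -0.042 and 0.042 m and y of stone in the frame of tray_in between -0.065 and 0.065 m and z of stone in the frame of tray_in between -0.005 and 0.005 m and x of bolt in the frame of tray_in between -0.042 and 0.042 m and y of bolt in the frame of tray_in between -0.065 and 0.065 m and z of bolt in the frame of tray_in between -0.005 and 0.005 m and contact force between the fingers and mount below 0.05 N and contact force between the fingers and stone below 0.05 N and contact force between the fingers and bolt below 0.05 N and value of joint carriage below 0.03 m), for 0.2 s.
3. the loaded carriage has run its whole travel to the inner stop (within 6 mm) (x of mount in the frame of tray_in between -0.042 and 0.042 m and y of mount in the frame of tray_in between -0.065 and 0.065 m and z of mount in the frame of tray_in between -0.005 and 0.005 m and angle between each of mount, stone, bolt's own z axis and vertical below 0.12 rad and x of stone in the frame of tray_in between -0.042 and 0.042 m and y of stone in the frame of tray_in between -0.065 and 0.065 m and z of stone in the frame of tray_in between -0.005 and 0.005 m and x of bolt in the frame of tray_in between -0.042 and 0.042 m and y of bolt in the frame of tray_in between -0.065 and 0.065 m and z of bolt in the frame of tray_in between -0.005 and 0.005 m and value of joint carriage above 0.214 m), for 0.2 s.
At the end, for the whole second after the job is handed in: All three specimens stand flat on the tray floor inside its walls (undersides within 5 mm of the floor, tilted less than 0.12 rad), at rest, and the carriage rests within 6 mm of the inner stop under the microscope (all of step 3 and velocity of joint carriage between -0.01 and 0.01 m/s and linear speed of each of mount, stone, bolt below 0.02 m/s); the robot touches nothing.
It fails at once if the bottle, jar or slide box is pushed more than 20 mm or tipped (distance of any of bottle, jar, slide_box from where it was at the start of the episode above 0.02 m or angle between any of bottle, jar, slide_box's own z axis and vertical above 0.3 rad).
It fails at once if a specimen is dropped (falls free by more than about 25 mm) ((contact force between mount and anything else below 0.005 N and linear speed of mount above 0.7 m/s) or (contact force between stone and anything else below 0.005 N and linear speed of stone above 0.7 m/s) or (contact force between bolt and anything else below 0.005 N and linear speed of bolt above 0.7 m/s)).
It fails at once if the carriage is slammed (faster than 0.4 m/s) (velocity of joint carriage above 0.4 m/s or velocity of joint carriage below -0.4 m/s).
It fails at once if the robot bumps the microscope (more than 3 N) (contact force between any of the arm, the fingers and microscope above 3 N).
It also fails if it takes over 72 s, if anything falls off the work surface, if the arm or the gripper's body presses on something with over 40 N, if the wrist force passes 120 N, or if a joint passes its speed limit or range.

## Working session

There is one attempt and no reset: what is moved stays moved. The work goes in short steps, Python scripts to look and compute and a tool call to move; the robot and the scene stay as the last step left them, time stands still between calls to the robot, and variables do not carry over. Pictures are saved under pics/ and viewed, about 8 in all and at most 12, crops included, and the job is handed in when it is done.

Besides the shell and the picture viewer there is one more tool, called by a JSON object that holds its "fn" and its "kwargs", one argument or row to a line. carry_out: Moves the arm, as the interface text tells. Its arguments: {"type":"object","properties":{"offset":{"type":"array"},"twist":{"type":"array"},"grip":{"type":"number"},"newtons":{"type":"number"}},"required":["offset","twist"]}

```bash
mkdir -p pics; ls
python3 - <<'E'
from plant import *
import cv2
print(get_state())
for n in("top","side"):
    print(n,camera_params(n)); cv2.imwrite(f"pics/{n}0.png",snapshot(n)[:,:,::-1])
E
```

```text
pics
{'clock': 0.0, 'q': array([ 1.16079385,  0.68995875, -0.19457008,  1.56637161,  0.15736539,
        0.9025005 , -0.21507168]), 'qd': array([-2.18775750e-04, -1.56827120e-04, -7.87217292e-05, -9.40097013e-04,
       -6.72698341e-04, -7.61118962e-04, -2.49936391e-03]), 'joint_torque': array([ 4.13399530e-04, -5.27562654e+01, -1.26712896e+00, -1.53427434e+01,
       -5.27334970e-02,  6.63076426e-03,  1.54942113e-04]), 'tool_pos': array([ 0.26805076, -0.56388708,  0.23791987]), 'eef_rot': array([-0.59752049,  0.37821367, -0.37706261,  0.59811995]), 'contact_force': array([0.10640493, 0.03307379, 1.24774162]), 'moment': array([-0.08145975, -0.00614068, -0.00582369]), 'opening': 0.9976461190321463}
top {'camera_matrix': array([[509.70051814,   0.        , 286.60374696],
       [  0.        , 509.70051814, 213.4258396 ],
       [  0.        ,   0.        ,   1.        ]]), 'dist_coeffs': array([-0.03822573,  0.        ,  0.        ,  0.        ,  0.        ]), 'eye': array([ 0.40301938, -0.00645886,  1.15893366]), 'orientation': array([ 0.04883208, -0.04630507, -0.70409493,  0.70690989])}
side {'camera_matrix': array([[444.11046225,   0.        , 290.16579651],
       [  0.        , 444.11046225, 214.55473795],
       [  0.        ,   0.        ,   1.        ]]), 'dist_coeffs': array([-0.10768788,  0.        ,  0.        ,  0.        ,  0.        ]), 'eye': array([0.06301108, 0.56702482, 0.63031173]), 'orientation': array([-0.15611684,  0.41779132,  0.84503399, -0.29495001])}
```

View pics/top0.png

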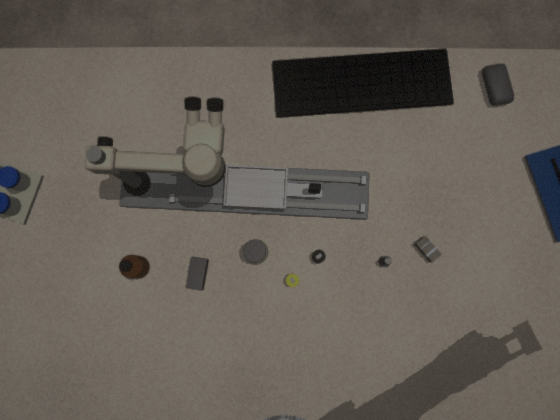

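View pics/side0.png

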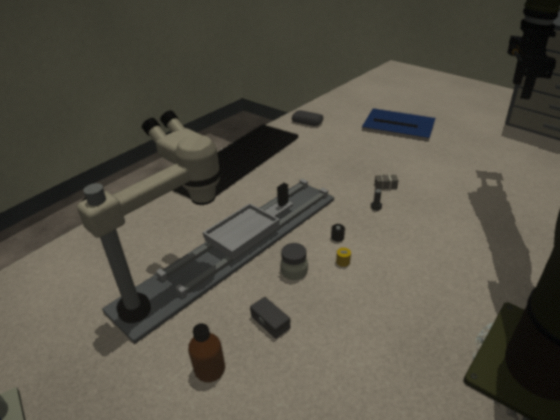

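Top view: the microscope is on the left at (200,160). The tray is at (255,188), its handle at (315,188), the mount at (318,257) with a yellow lookalike at (292,280), the bolt at (385,261) and the stone at (428,249). The jar is at (254,251), the box at (197,273) and the bottle at (134,266). The side view agrees. Next I'll measure.

```bash
cat > h.py <<'E'
import numpy as np, cv2
from scipy.spatial.transform import Rotation as R
from plant import *
F=np.diag([1.,-1,-1])
def ray(n,uv):
    c=camera_params(n); p=cv2.undistortPoints(np.array(uv,float).reshape(-1,1,2),c["camera_matrix"],c["dist_coeffs"]).reshape(-1,2)
    d=np.c_[p,np.ones(len(p))]@F@R.from_quat(c["orientation"]).as_matrix().T
    return np.array(c["eye"]),d
def onz(n,uv,z):
    e,d=ray(n,uv); return e+d*((z-e[2])/d[:,2])[:,None]
def proj(n,P):
    c=camera_params(n); X=(np.array(P,float).reshape(-1,3)-c["eye"])@R.from_quat(c["orientation"]).as_matrix()@F
    return cv2.projectPoints(X,np.zeros(3),np.zeros(3),c["camera_matrix"],c["dist_coeffs"])[0].reshape(-1,2)
E
python3 - <<'E'
from h import *
im=cv2.imread("pics/top0.png")
b=np.clip(im.astype(float)*1.8,0,255).astype(np.uint8)
a=cv2.resize(b[145:225,215:385],None,fx=4.6,fy=4.6,interpolation=cv2.INTER_CUBIC)[:368]
c=cv2.resize(b[225:280,280:450],None,fx=4.6,fy=4.6,interpolation=cv2.INTER_CUBIC)[:230]
cv2.imwrite("pics/crop1.png",np.vstack([a,c])[:600])
# difference from bench colour
bg=np.median(im[225:300,300:460].reshape(-1,3),0); print(bg)
m=(np.abs(im.astype(int)-cv2.medianBlur(im,101).astype(int)).max(2)>22).astype(np.uint8)
n,l,s,ce=cv2.connectedComponentsWithStats(m)
for i in range(1,n):
    if s[i,4]>25: print(s[i],ce[i].round(1),onz("top",ce[i],.02)[0].round(3), im[l==i].mean(0).round())
E
```

```text
[100. 110. 118.]
[ 229   47  316   71 9361] [388.7  74.1] [ 0.889 -0.241  0.02 ] [51. 55. 59.]
[184  96  17  26 280] [192.4 105.2] [0.811 0.219 0.02 ] [38. 42. 46.]
[206  97  18  27 291] [214.7 106.3] [0.808 0.166 0.02 ] [39. 44. 47.]
[  86  124  284   96 8608] [228.4 190.2] [0.61 0.13 0.02] [65. 68. 69.]
[ 87 136  26  29 419] [ 99.2 149.9] [0.704 0.431 0.02 ] [58. 62. 64.]
[ 522  145   38   98 1680] [544.4 182.7] [ 0.631 -0.593  0.02 ] [60. 44. 36.]
[  0 166  31  28 655] [ 13.5 179.5] [0.634 0.628 0.02 ] [69. 50. 42.]
[228 167  58   7  94] [258.4 168.4] [0.661 0.063 0.02 ] [75. 77. 79.]
[ 23 175  21  50 153] [ 33.  200.3] [0.585 0.578 0.02 ] [59. 66. 68.]
[  0 192  21  27 427] [  8.6 205.4] [0.573 0.635 0.02 ] [62. 51. 46.]
[411 236  30  27 416] [425.4 249.4] [ 0.477 -0.313  0.02 ] [66. 72. 76.]
[239 239  29  26 593] [253.4 251.8] [0.47  0.072 0.02 ] [66. 70. 73.]
[309 249  17  15 186] [316.9 256.5] [ 0.461 -0.07   0.02 ] [51. 55. 58.]
[119 254  31  26 640] [133.9 266.6] [0.436 0.339 0.02 ] [30. 40. 52.]
[185 256  24  35 624] [196.8 273.1] [0.423 0.197 0.02 ] [62. 64. 67.]
[375 256  16  12 137] [382.9 261.4] [ 0.45  -0.217  0.02 ] [57. 61. 64.]
[283 273  16  14 168] [290.6 280. ] [ 0.408 -0.011  0.02 ] [ 60. 111. 112.]
[ 384  321  158   84 4434] [469.4 360.9] [ 0.234 -0.403  0.02 ] [63. 69. 74.]
[356 396  19  12  42] [366.2 400.1] [ 0.151 -0.176  0.02 ] [ 94. 103. 110.]
[319 400  36  20 301] [338.5 410.9] [ 0.128 -0.116  0.02 ] [64. 70. 76.]
[419 409  15  11  88] [426.6 415.2] [ 0.119 -0.306  0.02 ] [ 90.  98. 106.]
[267 415  16   5  51] [274.7 417.5] [0.114 0.022 0.02 ] [71. 73. 75.]
[285 415  12   5  39] [290.6 417.4] [ 0.115 -0.012  0.02 ] [76. 77. 78.]
```

View pics/crop1.png

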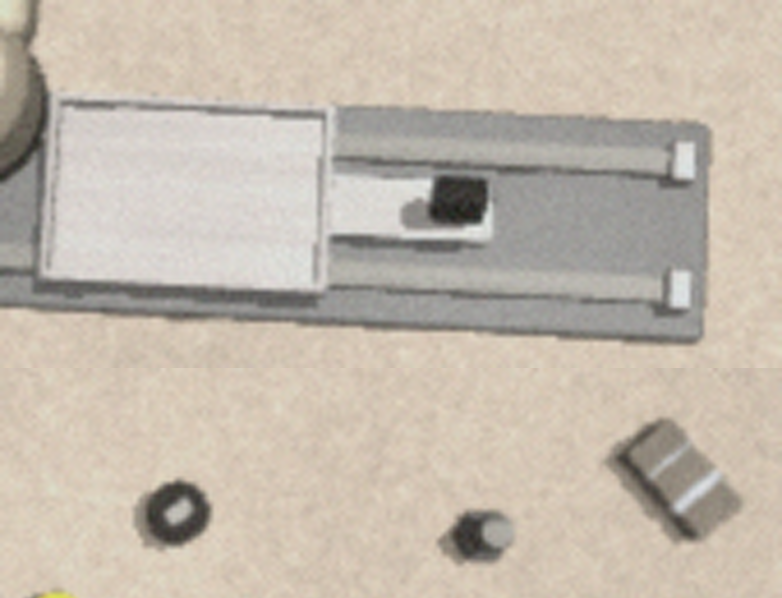

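Run:
```python
from h import *
A=lambda x,y:[215-.5+(x+.5)/4.6,145-.5+(y+.5)/4.6]
C=lambda x,y:[280-.5+(x+.5)/4.6,225-.5+(y-368+.5)/4.6]
def show(n,pts,z):
    P=onz("top",pts,z); print(n,P[:,:2].round(4).tolist(),"mean",P[:,:2].mean(0).round(4)); return P
def dd(P): print("  sides",np.linalg.norm(np.diff(np.vstack([P,P[:1]]),axis=0),axis=1).round(4))
P=show("plate end",[A(710,125),A(702,342)],.012); dd(P)
P=show("tray rim",[A(53,93),A(336,107),A(327,296),A(38,280)],.048); dd(P)
P=show("stops",[A(684,160),A(679,289)],.03)
P=show("handle",[A(433,176),A(488,178),A(486,225),A(431,220)],.085); dd(P)
P=show("stone",[C(663,419),C(740,500),C(697,540),C(622,460)],.026); dd(P)
d=P[1]-P[0]; print("stone ang",np.degrees(np.arctan2(d[1],d[0])))
show("mount",[C(178,513)],.028); show("inset",[C(178,512)],.028); show("bolt",[C(497,531)],.048)
# side view check
im=cv2.imread("pics/side0.png")
for n,p in(("mount",(338,227)),("bolt",(377,195)),("stone",(386,180)),("handle",(283,184))):
    print(n,onz("side",[p],.028 if n!="handle" else .085).round(3))
b=np.clip(im.astype(float)*1.8,0,255).astype(np.uint8)[165:265,270:410]
cv2.imwrite("pics/crop2.png",cv2.resize(b,None,fx=5.5,fy=5.5,interpolation=cv2.INTER_CUBIC))
print(R.from_quat(get_state()["eef_rot"]).as_matrix().round(3), r.grip_point_offset)
```

```text
plate end [[0.6557, -0.1909], [0.5464, -0.1849]] mean [ 0.601  -0.1879]
  sides [0.1094 0.1094]
tray rim [[0.6624, 0.1332], [0.6559, -0.0041], [0.5634, -0.0001], [0.5707, 0.1385]] mean [0.6131 0.0669]
  sides [0.1374 0.0926 0.1388 0.0919]
stops [[0.6341, -0.1749], [0.5701, -0.1714]] mean [ 0.6021 -0.1731]
handle [[0.6148, -0.0495], [0.6139, -0.0751], [0.5917, -0.0741], [0.594, -0.0485]] mean [ 0.6036 -0.0618]
  sides [0.0256 0.0223 0.0257 0.0208]
stone [[0.5074, -0.3087], [0.4682, -0.3449], [0.4489, -0.3234], [0.4874, -0.2881]] mean [ 0.478  -0.3163]
  sides [0.0534 0.0289 0.0523 0.0287]
stone ang -137.26381114476098
mount [[0.461, -0.0727]] mean [ 0.461  -0.0727]
inset [[0.4615, -0.0727]] mean [ 0.4615 -0.0727]
bolt [[0.452, -0.2224]] mean [ 0.452  -0.2224]
mount [[ 0.463 -0.076  0.028]]
bolt [[ 0.458 -0.234  0.028]]
stone [[ 0.474 -0.306  0.028]]
handle [[ 0.61  -0.068  0.085]]
[[ 0.429 -0.001  0.903]
 [-0.903  0.001  0.429]
 [-0.002 -1.    -0.   ]] 0.0187
```

View pics/crop2.png

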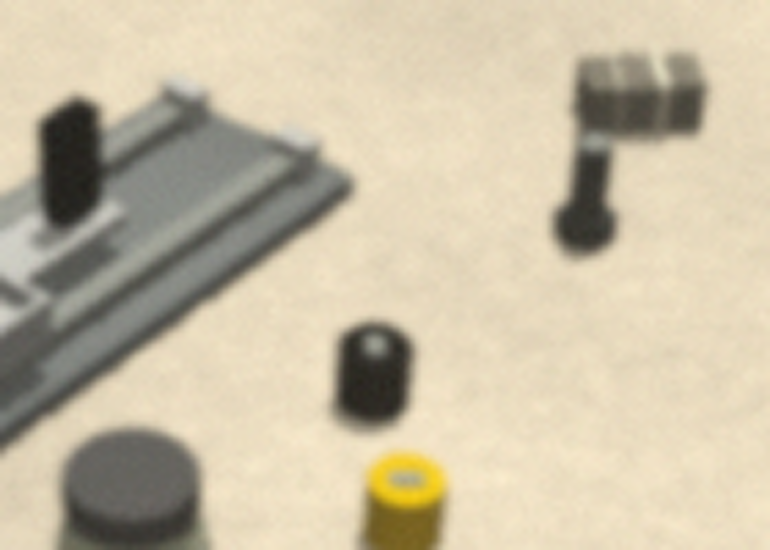

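{"fn": "carry_out", "kwargs": {
  "offset": [
    [0.032,0.048,0],
    [0.032,0.048,0],
    [0.032,0.048,0],
    [0.032,0.048,0],
    [0.032,0.048,0],
    [0.032,0.048,0],
    [0.032,0.048,0],
    [0.032,0.048,0]
  ],
  "twist": [8,8,8,8,8,8,8,5.8],
  "grip": 0.05
}}

```text
clock: 1.1
tool_pos: [0.525, -0.179, 0.2385]
eef_rot: [0.707, -0.016, 0.016, -0.707]
contact_force: [0.5, -0.4, -0.1]
opening: 0.57
```

{"fn": "carry_out", "kwargs": {
  "offset": [
    [0.03,0.042,-0.01],
    [0.03,0.042,-0.03],
    [0.022,0.033,-0.04],
    [0,0,-0.045],
    [0,0,-0.04],
    [0,0,-0.0185],
    [0,0,0],
    [0,0,0]
  ],
  "twist": [0,0,0,0,0,0,0,0]
}}

```text
clock: 2.1
tool_pos: [0.6076, -0.0635, 0.0567]
eef_rot: [-0.707, 0.016, -0.018, 0.707]
contact_force: [-0.9, -0.0, 1.1]
opening: 0.564
```

{"fn": "carry_out", "kwargs": {
  "offset": [
    [0,0,0],
    [0,0,0],
    [0,0,0],
    [0,0,0]
  ],
  "twist": [0,0,0,0],
  "grip": 0.0,
  "newtons": 20
}}

```text
clock: 2.6
tool_pos: [0.6093, -0.0636, 0.0558]
eef_rot: [-0.707, 0.015, -0.019, 0.707]
contact_force: [4.2, 0.7, -1.2]
opening: 0.156
```

{"fn": "carry_out", "kwargs": {
  "offset": [
    [0.002,0,0],
    [-0.0005,-0.01,0],
    [-0.001,-0.02,0],
    [-0.001,-0.024,0],
    [-0.001,-0.024,0],
    [-0.001,-0.024,0],
    [-0.001,-0.015,0],
    [0,-0.008,0]
  ],
  "twist": [0,0,0,0,0,0,0,0]
}}

```text
clock: 3.6
tool_pos: [0.6033, -0.1892, 0.0557]
eef_rot: [-0.707, 0.017, -0.018, 0.707]
contact_force: [2.3, 3.0, 4.3]
opening: 0.159
```

{"fn": "carry_out", "kwargs": {
  "offset": [
    [0,-0.004,0],
    [0,-0.004,0],
    [0,-0.003,0],
    [0,0,0]
  ],
  "twist": [0,0,0,0]
}}

```text
clock: 4.1
tool_pos: [0.6028, -0.1993, 0.0557]
eef_rot: [0.707, -0.017, 0.017, -0.707]
contact_force: [1.9, 1.8, 6.0]
opening: 0.153
```

{"fn": "carry_out", "kwargs": {
  "offset": [
    [0,-0.003,0],
    [0,-0.003,0],
    [0,-0.003,0],
    [0,0,0]
  ],
  "twist": [0,0,0,0]
}}

```text
clock: 4.6
tool_pos: [0.6028, -0.1998, 0.0556]
eef_rot: [-0.703, 0.016, -0.015, 0.711]
contact_force: [0.1, 14.8, 8.6]
opening: 0.159
```

At the stop: about 15 N of reaction, with the handle at (0.603, -0.200), which is where I predicted it. That puts the tray centre at about (0.609, -0.070). Release, then fetch the mount.

{"fn": "carry_out", "kwargs": {
  "offset": [
    [0,0.006,0],
    [0,0,0],
    [0,0,0],
    [0,0,0.045],
    [0,0,0.05],
    [-0.03,0.03,0],
    [-0.04,0.038,0],
    [-0.04,0.038,0]
  ],
  "twist": [0,0,0,0,0,0,0,0],
  "grip": 0.05
}}

```text
clock: 5.6
tool_pos: [0.4916, -0.0964, 0.1504]
eef_rot: [0.707, -0.018, 0.018, -0.707]
contact_force: [1.0, 1.1, 0.4]
opening: 0.572
```

{"fn": "carry_out", "kwargs": {
  "offset": [
    [-0.0316,0.023,0],
    [0,0,-0.03],
    [0,0,0],
    [0,0,0]
  ],
  "twist": [0,0,0,0]
}}

```text
clock: 6.1
tool_pos: [0.4619, -0.0741, 0.1206]
eef_rot: [0.707, -0.017, 0.018, -0.707]
contact_force: [-0.1, -0.1, 1.4]
opening: 0.564
```

Run:
```python
from h import *
s=get_state(); print(s["tool_pos"],s["q"].round(2))
t=snapshot("top"); sd=snapshot("side")
f=lambda i,k:np.clip(i[:,:,::-1].astype(float)*k,0,255).astype(np.uint8)
a=cv2.resize(f(t,1.8)[140:290,190:450],None,fx=2.5,fy=2.5,interpolation=cv2.INTER_CUBIC)
b=cv2.resize(f(sd,1.8)[150:280,260:420],None,fx=1.7,fy=1.7,interpolation=cv2.INTER_CUBIC)
o=np.zeros((600,650,3),np.uint8); o[:375]=a; o[375:375+b.shape[0],:b.shape[1]]=b
cv2.imwrite("pics/v3.png",o)
```

```text
[ 0.46192762 -0.07410689  0.12060793] [ 0.24  0.71 -0.29  2.13  0.55  0.37 -0.55]
```

View pics/v3.png

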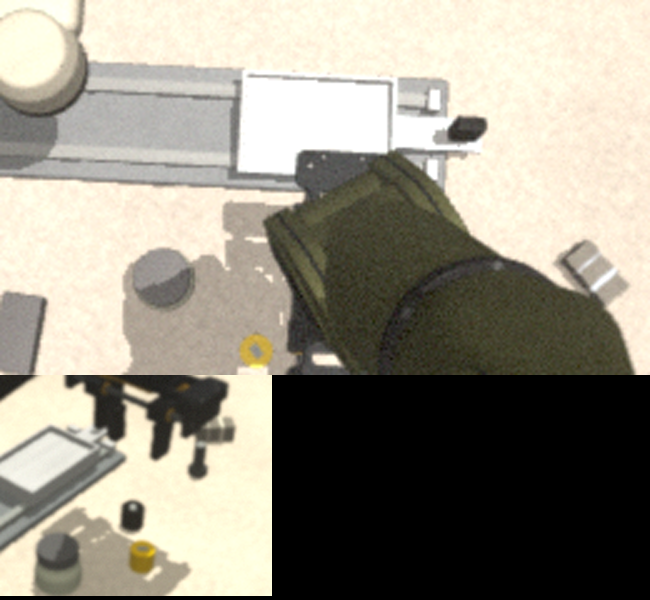

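The tray now sits at the outer end, (245–397, 72–170) in the crop, with the handle past the plate. In the side view the fingers straddle the mount and there is clear space around them. Descending.

{"fn": "carry_out", "kwargs": {
  "offset": [
    [0,0,-0.04],
    [0,0,-0.04],
    [0,0,-0.0214],
    [0,0,-0.012],
    [0,0,0]
  ],
  "twist": [0,0,0,0,0]
}}

```text
clock: 6.82
tool_pos: [0.4621, -0.0737, 0.0069]
eef_rot: [-0.707, 0.017, -0.017, 0.707]
contact_force: [-0.0, 0.2, 0.4]
opening: 0.57
```

{"fn": "carry_out", "kwargs": {
  "offset": [
    [0,0,0],
    [0,0,0],
    [0,0,0],
    [0,0,0]
  ],
  "twist": [0,0,0,0],
  "grip": 0.0,
  "newtons": 15
}}

```text
clock: 7.32
tool_pos: [0.4623, -0.0737, 0.0079]
eef_rot: [-0.707, 0.017, -0.017, 0.707]
contact_force: [-0.0, 0.3, 6.4]
opening: 0.32
```

{"fn": "carry_out", "kwargs": {
  "offset": [
    [0,0,0.015],
    [0,0,0.03],
    [0,0,0.045],
    [0,0,0]
  ],
  "twist": [0,0,0,0]
}}

```text
clock: 7.82
tool_pos: [0.4633, -0.0738, 0.0996]
eef_rot: [-0.707, 0.016, -0.019, 0.707]
contact_force: [-0.3, 0.3, -0.3]
opening: 0.322
```

Run:
```python
from h import *
s=get_state(); print(s["tool_pos"],s["opening"])
sd=snapshot("side")
f=lambda i,k:np.clip(i[:,:,::-1].astype(float)*k,0,255).astype(np.uint8)
cv2.imwrite("pics/v4.png",cv2.resize(f(sd,2.2)[130:260,260:420],None,fx=4.5,fy=4.5,interpolation=cv2.INTER_CUBIC))
p=s["tool_pos"]; print(proj("side",[p,p+[0,0,.019]]))
```

```text
[ 0.46328343 -0.07376717  0.09963114] 0.32198070111200805
[[339.05985664 200.37339438]
 [339.50700822 192.77315585]]
```

View pics/v4.png

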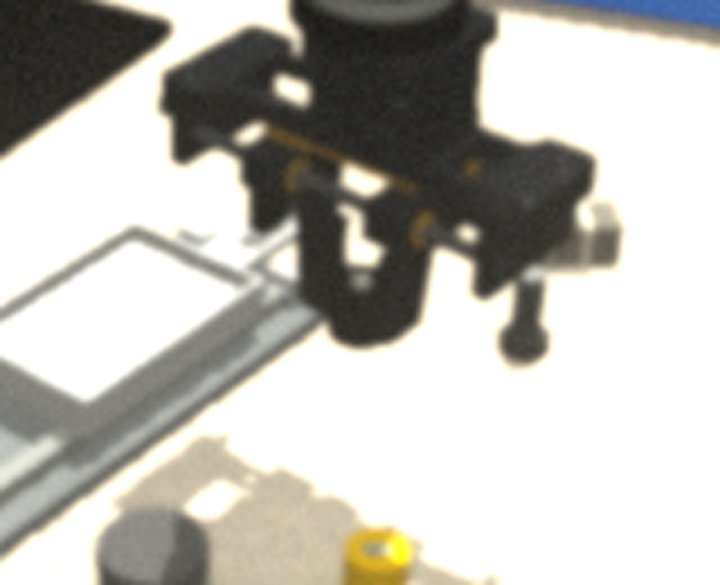

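The mount is held upright between the pads at about (365,310) in the crop. Nothing else is disturbed. Carrying it to the tray.

{"fn": "carry_out", "kwargs": {
  "offset": [
    [0.03,0,0],
    [0.05,0,0],
    [0.045,0.001,0],
    [0.021,0,0],
    [0,0,-0.02],
    [0,0,-0.018],
    [0,0,0],
    [0,0,0]
  ],
  "twist": [0,0,0,0,0,0,0,0]
}}

```text
clock: 8.88
tool_pos: [0.607, -0.0725, 0.059]
eef_rot: [0.707, -0.018, 0.016, -0.707]
contact_force: [-0.3, -0.8, 0.5]
opening: 0.32
```

{"fn": "carry_out", "kwargs": {
  "offset": [
    [0.002,0,-0.006],
    [0,0,-0.004],
    [0,0,-0.002],
    [0,0,0]
  ],
  "twist": [0,0,0,0]
}}

```text
clock: 9.38
tool_pos: [0.6097, -0.0726, 0.0471]
eef_rot: [-0.707, 0.017, -0.017, 0.707]
contact_force: [-0.5, -0.2, -1.4]
opening: 0.323
```

{"fn": "carry_out", "kwargs": {
  "offset": [
    [0,0,-0.0015],
    [0,0,-0.001],
    [0,0,0]
  ],
  "twist": [0,0,0]
}}

```text
clock: 9.75
tool_pos: [0.61, -0.0725, 0.0459]
eef_rot: [0.707, -0.017, 0.017, -0.707]
contact_force: [-1.8, 0.2, 7.7]
opening: 0.325
```

{"fn": "carry_out", "kwargs": {
  "offset": [
    [0,0,0.001],
    [0,0,0],
    [0,0,0.01],
    [0,0,0.03],
    [0,0,0.05],
    [-0.015,-0.03,0.01],
    [-0.025,-0.045,0],
    [-0.025,-0.045,0]
  ],
  "twist": [0,0,0,0,0,-8,-9,-9],
  "grip": 0.042
}}

```text
clock: 10.75
tool_pos: [0.5444, -0.1937, 0.1467]
eef_rot: [-0.684, 0.177, -0.177, 0.685]
contact_force: [0.6, -1.6, -1.5]
opening: 0.477
```

{"fn": "carry_out", "kwargs": {
  "offset": [
    [-0.025,-0.045,0],
    [-0.025,-0.045,0],
    [-0.016,-0.034,0],
    [0,0,-0.04],
    [0,0,0],
    [0,0,0]
  ],
  "twist": [-9,-9,-0.6,0,0,0],
  "grip": 0.055
}}

```text
clock: 11.5
tool_pos: [0.4798, -0.3158, 0.1067]
eef_rot: [-0.647, 0.283, -0.284, 0.648]
contact_force: [-0.1, 0.1, 0.1]
opening: 0.626
```

Run:
```python
from h import *
s=get_state(); p=s["tool_pos"];M=R.from_quat(s["eef_rot"]).as_matrix(); print(p,np.degrees(np.arctan2(M[1,0],M[0,0])),s["q"].round(2))
t=snapshot("top"); sd=snapshot("side")
f=lambda i,k:np.clip(i[:,:,::-1].astype(float)*k,0,255).astype(np.uint8)
a=cv2.resize(f(t,1.8)[140:290,260:460],None,fx=2.2,fy=2.2,interpolation=cv2.INTER_CUBIC)
b=cv2.resize(f(sd,2)[140:260,240:440],None,fx=2.2,fy=2.2,interpolation=cv2.INTER_CUBIC)
cv2.imwrite("pics/v5.png",np.vstack([a,b]))
```

```text
[ 0.47978627 -0.31581467  0.10673007] -47.28837918683555 [ 0.67  0.82 -0.29  1.82  0.41  0.56 -0.71]
```

View pics/v5.png

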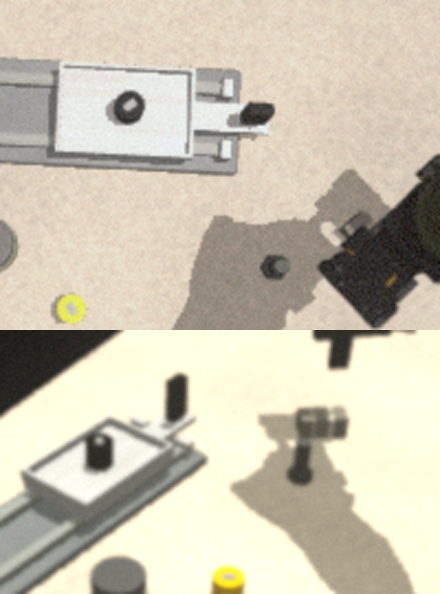

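The mount stands in the tray at crop (128,107). The stone and bolt are untouched, and the gripper is lined up over the stone. Descending.

{"fn": "carry_out", "kwargs": {
  "offset": [
    [-0.001,0,-0.04],
    [0,0,-0.035],
    [0,0,-0.0137],
    [0,0,-0.01],
    [0,0,0]
  ],
  "twist": [0,0,0,0,0]
}}

```text
clock: 12.22
tool_pos: [0.4782, -0.3166, 0.0074]
eef_rot: [-0.647, 0.284, -0.284, 0.648]
contact_force: [0.5, 0.5, 0.8]
opening: 0.623
```

{"fn": "carry_out", "kwargs": {
  "offset": [
    [0,0,0],
    [0,0,0],
    [0,0,0],
    [0,0,0]
  ],
  "twist": [0,0,0,0],
  "grip": 0.0,
  "newtons": 25
}}

```text
clock: 12.72
tool_pos: [0.4785, -0.317, 0.0077]
eef_rot: [-0.647, 0.284, -0.285, 0.648]
contact_force: [0.8, 0.4, 4.2]
opening: 0.317
```

The stone is gripped (28 mm), but I've spotted a layout problem. At the tray's +y end, the inner finger needs 17.5 mm plus release clearance, and the mount sits too close to the middle. I'll let the stone go where it stands and first move the mount to the outer end of the tray.

{"fn": "carry_out", "kwargs": {
  "offset": [
    [0,0,0],
    [0,0,0],
    [0,0,0.04],
    [0,0,0.05],
    [0,0,0.05],
    [0.025,0.046,0],
    [0.025,0.046,0],
    [0.025,0.046,0]
  ],
  "twist": [0,0,0,0,0,9,9,9],
  "grip": 0.055
}}

```text
clock: 13.72
tool_pos: [0.553, -0.1773, 0.147]
eef_rot: [-0.696, 0.124, -0.123, 0.696]
contact_force: [0.6, 0.1, -0.2]
opening: 0.624
```

{"fn": "carry_out", "kwargs": {
  "offset": [
    [0.025,0.046,0],
    [0.025,0.046,0],
    [0.0075,0.0134,0],
    [0,0,-0.04],
    [0,0,-0.03],
    [0,0,0],
    [0,0,0]
  ],
  "twist": [9,8.6,0,0,0,0,0],
  "grip": 0.044
}}

```text
clock: 14.6
tool_pos: [0.6106, -0.0738, 0.0779]
eef_rot: [0.707, -0.018, 0.018, -0.707]
contact_force: [0.8, -0.2, 1.0]
opening: 0.499
```

{"fn": "carry_out", "kwargs": {
  "offset": [
    [0,0,-0.02],
    [0,0,-0.011],
    [0,0,0]
  ],
  "twist": [0,0,0]
}}

```text
clock: 14.98
tool_pos: [0.6094, -0.0733, 0.0448]
eef_rot: [0.707, -0.018, 0.016, -0.707]
contact_force: [-0.5, -0.2, 0.6]
opening: 0.503
```

{"fn": "carry_out", "kwargs": {
  "offset": [
    [0,0,0],
    [0,0,0],
    [0,0,0],
    [0,0,0.003],
    [0,0,0]
  ],
  "twist": [0,0,0,0,0],
  "grip": 0.0,
  "newtons": 15
}}

```text
clock: 15.6
tool_pos: [0.6105, -0.0732, 0.0494]
eef_rot: [-0.707, 0.017, -0.017, 0.707]
contact_force: [-0.5, 0.4, 0.2]
opening: 0.323
```

{"fn": "carry_out", "kwargs": {
  "offset": [
    [-0.0005,-0.012,0],
    [-0.001,-0.018,0],
    [-0.0005,-0.014,0],
    [0,0,0],
    [0,0,-0.0025],
    [0,0,-0.0015],
    [0,0,0]
  ],
  "twist": [0,0,0,0,0,0,0]
}}

```text
clock: 16.48
tool_pos: [0.6084, -0.1169, 0.0461]
eef_rot: [0.707, -0.017, 0.017, -0.707]
contact_force: [-1.6, -0.4, 9.7]
opening: 0.322
```

{"fn": "carry_out", "kwargs": {
  "offset": [
    [0,0,0.001],
    [0,0,0],
    [0,0,0.01],
    [0,0,0.03],
    [0,0,0.05],
    [-0.015,-0.02,0.011],
    [-0.03,-0.045,0],
    [-0.03,-0.045,0]
  ],
  "twist": [0,0,0,0,0,-8,-9,-9],
  "grip": 0.042
}}

```text
clock: 17.48
tool_pos: [0.5329, -0.228, 0.1479]
eef_rot: [-0.684, 0.177, -0.177, 0.685]
contact_force: [-0.8, -0.7, -0.1]
opening: 0.476
```

{"fn": "carry_out", "kwargs": {
  "offset": [
    [-0.03,-0.045,0],
    [-0.0255,-0.0444,0],
    [0,0,0],
    [0,0,-0.045],
    [0,0,-0.045],
    [0,0,-0.035],
    [0,0,-0.015],
    [0,0,0]
  ],
  "twist": [-9,-9.6,0,0,0,0,0,0],
  "grip": 0.055
}}

```text
clock: 18.48
tool_pos: [0.4782, -0.3156, 0.0068]
eef_rot: [-0.647, 0.284, -0.283, 0.648]
contact_force: [0.2, 0.3, 1.1]
opening: 0.625
```

{"fn": "carry_out", "kwargs": {
  "offset": [
    [0,0,0],
    [0,0,0],
    [0,0,0],
    [0,0,0]
  ],
  "twist": [0,0,0,0],
  "grip": 0.0,
  "newtons": 25
}}

```text
clock: 18.98
tool_pos: [0.4783, -0.317, 0.0079]
eef_rot: [-0.647, 0.284, -0.284, 0.648]
contact_force: [-1.3, -1.3, 7.0]
opening: 0.312
```

{"fn": "carry_out", "kwargs": {
  "offset": [
    [0,0,0.02],
    [0,0,0.05],
    [0,0,0.045],
    [0.02,0.04,0],
    [0.022,0.048,0],
    [0.022,0.048,0],
    [0.022,0.048,0],
    [0.022,0.048,0]
  ],
  "twist": [0,0,0,-8,-8,-8,-8,-8]
}}

```text
clock: 19.98
tool_pos: [0.586, -0.083, 0.1219]
eef_rot: [-0.51, 0.49, -0.489, 0.51]
contact_force: [1.0, 0.6, -1.9]
opening: 0.312
```

{"fn": "carry_out", "kwargs": {
  "offset": [
    [0.0245,0.0463,0],
    [0,0,0],
    [0,0,0]
  ],
  "twist": [-5.5,0,0]
}}

```text
clock: 20.35
tool_pos: [0.6095, -0.0389, 0.1216]
eef_rot: [-0.488, 0.513, -0.512, 0.487]
contact_force: [-0.0, -1.3, -1.6]
opening: 0.319
```

Run:
```python
from h import *
s=get_state(); p=s["tool_pos"];M=R.from_quat(s["eef_rot"]).as_matrix(); print(p,np.degrees(np.arctan2(M[1,0],M[0,0])),s["q"].round(2))
sd=snapshot("side")
f=lambda i,k:np.clip(i[:,:,::-1].astype(float)*k,0,255).astype(np.uint8)
cv2.imwrite("pics/v6.png",cv2.resize(f(sd,2)[100:290,160:400],None,fx=2.8,fy=2.8,interpolation=cv2.INTER_CUBIC))
```

```text
[ 0.60946919 -0.03888798  0.12164611] -92.83906206620351 [ 0.01  0.82 -0.04  1.71  0.06  0.61 -1.68]
```

View pics/v6.png

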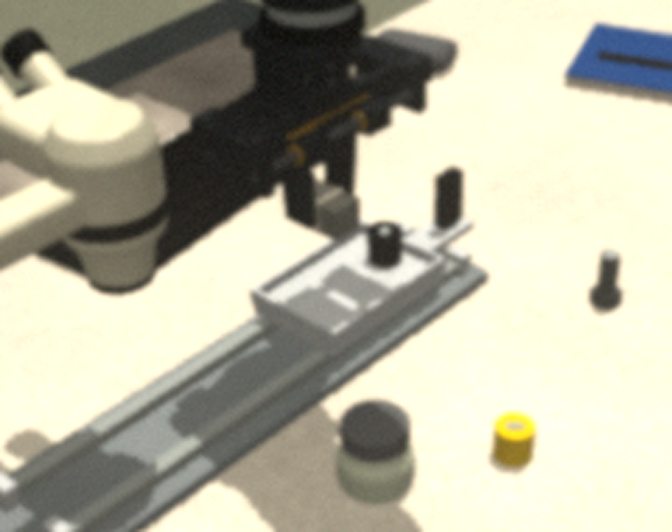

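The stone is held level over the tray. The mount stands at the outer end and the bolt is untouched. I'll shift the stone 4 mm outward for wall clearance and lower it.

{"fn": "carry_out", "kwargs": {
  "offset": [
    [0.001,-0.004,0],
    [0,0,-0.03],
    [0,0,-0.025],
    [0,0,-0.013],
    [0,0,-0.004],
    [0,0,0]
  ],
  "twist": [0,0,0,0,0,0]
}}

```text
clock: 21.15
tool_pos: [0.6116, -0.0426, 0.0504]
eef_rot: [0.487, -0.512, 0.513, -0.488]
contact_force: [0.1, 0.1, -1.8]
opening: 0.314
```

{"fn": "carry_out", "kwargs": {
  "offset": [
    [0,0,-0.0015],
    [0,0,-0.0015],
    [0,0,0]
  ],
  "twist": [0,0,0]
}}

```text
clock: 21.52
tool_pos: [0.6113, -0.0422, 0.0472]
eef_rot: [-0.487, 0.512, -0.512, 0.488]
contact_force: [-0.6, 0.5, -1.6]
opening: 0.319
```

{"fn": "carry_out", "kwargs": {
  "offset": [
    [0,0,-0.0015],
    [0,0,-0.001],
    [0,0,0]
  ],
  "twist": [0,0,0]
}}

```text
clock: 21.9
tool_pos: [0.6115, -0.0422, 0.0459]
eef_rot: [0.487, -0.512, 0.512, -0.488]
contact_force: [-2.8, 1.4, 9.2]
opening: 0.318
```

{"fn": "carry_out", "kwargs": {
  "offset": [
    [0,0,0.001],
    [0,0,0],
    [0,0,0.01],
    [0,0,0.03],
    [0,0,0.05],
    [0,0,0.02],
    [-0.02,-0.02,0],
    [-0.025,-0.03,0]
  ],
  "twist": [0,0,0,0,0,0,10,10],
  "grip": 0.036
}}

```text
clock: 22.9
tool_pos: [0.5667, -0.0916, 0.1565]
eef_rot: [-0.57, 0.417, -0.418, 0.571]
contact_force: [-0.1, -0.4, -0.0]
opening: 0.41
```

{"fn": "carry_out", "kwargs": {
  "offset": [
    [-0.025,-0.03,0],
    [-0.025,-0.03,0],
    [-0.025,-0.03,0],
    [-0.025,-0.03,0],
    [-0.0145,-0.01,0],
    [0,0,-0.02],
    [0,0,-0.02],
    [0,0,0]
  ],
  "twist": [10,10,10,10,10,10,10,0]
}}

```text
clock: 23.9
tool_pos: [0.4509, -0.2224, 0.1149]
eef_rot: [-0.707, 0.02, -0.017, 0.707]
contact_force: [-0.3, 0.1, 0.1]
opening: 0.411
```

Run:
```python
from h import *
s=get_state(); p=s["tool_pos"];M=R.from_quat(s["eef_rot"]).as_matrix(); print(p,np.degrees(np.arctan2(M[1,0],M[0,0])),s["q"].round(2))
print(onz("side",[(270-.5+597.5/5.5,165-.5+140.5/5.5)],.048))
sd=snapshot("side");t=snapshot("top")
f=lambda i,k:np.clip(i[:,:,::-1].astype(float)*k,0,255).astype(np.uint8)
b=cv2.resize(f(sd,2)[130:240,210:420],None,fx=2.5,fy=2.5,interpolation=cv2.INTER_CUBIC)
a=cv2.resize(f(t,1.8)[150:280,260:470],None,fx=2.5,fy=2.5,interpolation=cv2.INTER_CUBIC)
cv2.imwrite("pics/v7.png",np.vstack([a,b]))
```

```text
[ 0.4509441  -0.22238963  0.11494192] -2.9954068463029833 [ 0.64  0.77 -0.45  2.03  0.68  0.5  -0.36]
[[ 0.45307793 -0.22714384  0.048     ]]
```

View pics/v7.png

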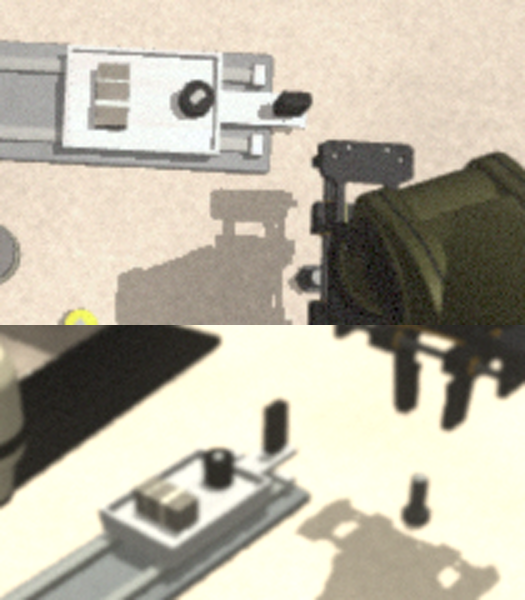

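The stone (113,97) and mount (196,98) both stand flat in the tray with a gap between them. The gripper is over the bolt. Descending to grip the shank.

{"fn": "carry_out", "kwargs": {
  "offset": [
    [0.0015,-0.002,-0.03],
    [0,0,-0.03],
    [0,0,-0.025],
    [0,0,-0.013],
    [0,0,0]
  ],
  "twist": [0,0,0,0,0]
}}

```text
clock: 24.62
tool_pos: [0.4535, -0.2242, 0.0176]
eef_rot: [0.707, -0.018, 0.017, -0.707]
contact_force: [0.1, -0.3, -0.4]
opening: 0.409
```

{"fn": "carry_out", "kwargs": {
  "offset": [
    [0,0,0],
    [0,0,0],
    [0,0,0],
    [0,0,0]
  ],
  "twist": [0,0,0,0],
  "grip": 0.0,
  "newtons": 25
}}

```text
clock: 25.12
tool_pos: [0.4536, -0.2245, 0.0182]
eef_rot: [0.707, -0.018, 0.018, -0.707]
contact_force: [-0.6, -0.3, 5.9]
opening: 0.174
```

{"fn": "carry_out", "kwargs": {
  "offset": [
    [0,0,0.02],
    [0,0,0.05],
    [0,0,0.04],
    [0.03,0.03,0],
    [0.04,0.038,0],
    [0.04,0.038,0],
    [0.032,0.03,0],
    [0.0135,0.0098,0]
  ],
  "twist": [0,0,0,0,0,0,0,0]
}}

```text
clock: 26.12
tool_pos: [0.6105, -0.0747, 0.1276]
eef_rot: [-0.706, 0.016, -0.017, 0.708]
contact_force: [-0.2, -0.8, -0.6]
opening: 0.173
```

{"fn": "carry_out", "kwargs": {
  "offset": [
    [0,0,0],
    [0,0,0]
  ],
  "twist": [0,0]
}}

```text
clock: 26.38
tool_pos: [0.6075, -0.0799, 0.1271]
eef_rot: [0.707, -0.019, 0.017, -0.706]
contact_force: [0.4, -0.3, -1.5]
opening: 0.175
```

Run:
```python
from h import *
s=get_state(); p=s["tool_pos"]; print(p)
sd=snapshot("side")
f=lambda i,k:np.clip(i[:,:,::-1].astype(float)*k,0,255).astype(np.uint8)
cv2.imwrite("pics/v8.png",cv2.resize(f(sd,2)[120:230,220:370],None,fx=4,fy=4,interpolation=cv2.INTER_CUBIC))
```

```text
[ 0.60745584 -0.07986494  0.12711707]
```

View pics/v8.png

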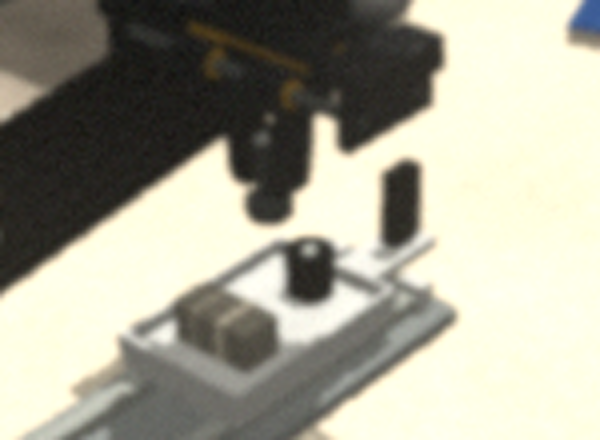

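The bolt hangs upright between the fingers, above the gap between stone and mount. Lowering.

{"fn": "carry_out", "kwargs": {
  "offset": [
    [0.001,0.001,-0.025],
    [0,0,-0.025],
    [0,0,-0.012],
    [0,0,-0.004],
    [0,0,0]
  ],
  "twist": [0,0,0,0,0]
}}

```text
clock: 27.05
tool_pos: [0.61, -0.0777, 0.0619]
eef_rot: [-0.707, 0.018, -0.018, 0.707]
contact_force: [-0.0, 0.5, -1.2]
opening: 0.174
```

{"fn": "carry_out", "kwargs": {
  "offset": [
    [0,0,-0.0015],
    [0,0,-0.0015],
    [0,0,0]
  ],
  "twist": [0,0,0]
}}

```text
clock: 27.42
tool_pos: [0.6098, -0.0775, 0.0586]
eef_rot: [-0.707, 0.018, -0.017, 0.707]
contact_force: [1.2, 0.5, -1.1]
opening: 0.172
```

{"fn": "carry_out", "kwargs": {
  "offset": [
    [0,0,-0.0015],
    [0,0,-0.0015],
    [0,0,0]
  ],
  "twist": [0,0,0]
}}

```text
clock: 27.8
tool_pos: [0.6098, -0.0774, 0.0563]
eef_rot: [0.707, -0.018, 0.017, -0.707]
contact_force: [-1.7, -1.3, 5.5]
opening: 0.172
```

{"fn": "carry_out", "kwargs": {
  "offset": [
    [0,0,0.001],
    [0,0,0],
    [0,0,0.01],
    [0,0,0.03],
    [0,0,0.05],
    [0,0,0.02],
    [-0.003,-0.05,0],
    [-0.0035,-0.05,0]
  ],
  "twist": [0,0,0,0,0,0,0,0],
  "grip": 0.036
}}

```text
clock: 28.8
tool_pos: [0.6037, -0.1781, 0.1678]
eef_rot: [0.707, -0.017, 0.017, -0.707]
contact_force: [-0.3, -0.7, 0.3]
opening: 0.407
```

{"fn": "carry_out", "kwargs": {
  "offset": [
    [0,-0.0222,0],
    [0,0,0],
    [0,0,0]
  ],
  "twist": [0,0,0]
}}

```text
clock: 29.18
tool_pos: [0.6036, -0.1975, 0.1669]
eef_rot: [-0.706, 0.017, -0.017, 0.708]
contact_force: [0.1, 0.8, -1.1]
opening: 0.41
```

Run:
```python
from h import *
s=get_state(); p=s["tool_pos"]; print(p)
sd=snapshot("side");t=snapshot("top")
f=lambda i,k:np.clip(i[:,:,::-1].astype(float)*k,0,255).astype(np.uint8)
b=cv2.resize(f(sd,2)[120:230,220:370],None,fx=3,fy=3,interpolation=cv2.INTER_CUBIC)
a=cv2.resize(f(t,1.8)[150:240,230:380],None,fx=3,fy=3,interpolation=cv2.INTER_CUBIC)
cv2.imwrite("pics/v9.png",np.vstack([a,b]))
```

```text
[ 0.60361846 -0.19747285  0.16693737]
```

View pics/v9.png

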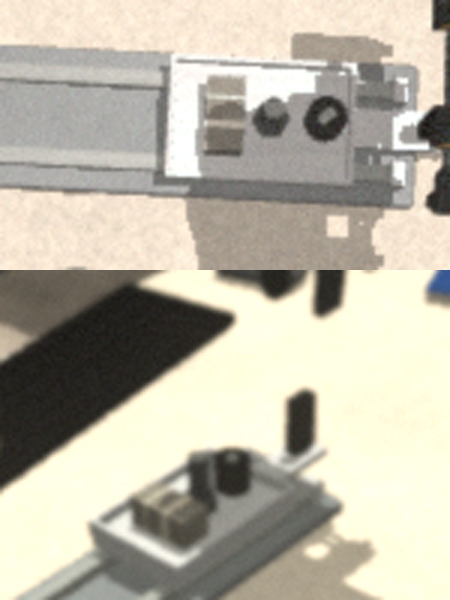

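The stone, bolt and mount stand in a row in the tray at (225,115), (270,115) and (325,118), all upright, with the carriage at the stop. Now the handle.

{"fn": "carry_out", "kwargs": {
  "offset": [
    [0,-0.001,-0.035],
    [0,0,-0.035],
    [0,0,-0.028],
    [0,0,-0.0125],
    [0,0,0]
  ],
  "twist": [0,0,0,0,0]
}}

```text
clock: 29.9
tool_pos: [0.6032, -0.1996, 0.0557]
eef_rot: [-0.707, 0.018, -0.017, 0.707]
contact_force: [1.2, 0.2, 0.3]
opening: 0.408
```

{"fn": "carry_out", "kwargs": {
  "offset": [
    [0,0,0],
    [0,0,0],
    [0,0,0],
    [0,0,0]
  ],
  "twist": [0,0,0,0],
  "grip": 0.0,
  "newtons": 25
}}

```text
clock: 30.4
tool_pos: [0.6028, -0.2008, 0.0569]
eef_rot: [0.707, -0.018, 0.017, -0.707]
contact_force: [-3.6, 0.9, 6.3]
opening: 0.159
```

{"fn": "carry_out", "kwargs": {
  "offset": [
    [0.0001,0.003,0],
    [0.0003,0.006,0],
    [0.0004,0.009,0],
    [0.0006,0.012,0],
    [0.0006,0.012,0],
    [0.0006,0.012,0],
    [0.0006,0.012,0],
    [0.0006,0.012,0]
  ],
  "twist": [0,0,0,0,0,0,0,0]
}}

```text
clock: 31.4
tool_pos: [0.6065, -0.1245, 0.0569]
eef_rot: [0.708, -0.019, 0.018, -0.706]
contact_force: [-3.9, -3.6, 6.4]
opening: 0.155
```

{"fn": "carry_out", "kwargs": {
  "offset": [
    [0.0006,0.012,0],
    [0.0006,0.012,0],
    [0.0006,0.012,0],
    [0.0006,0.012,0],
    [0.0006,0.012,0],
    [0.0006,0.012,0],
    [0.0006,0.012,0],
    [0.0006,0.012,0]
  ],
  "twist": [0,0,0,0,0,0,0,0]
}}

```text
clock: 32.4
tool_pos: [0.6111, -0.0283, 0.0569]
eef_rot: [0.708, -0.019, 0.017, -0.706]
contact_force: [-3.6, -3.0, 7.5]
opening: 0.152
```

{"fn": "carry_out", "kwargs": {
  "offset": [
    [0.0006,0.012,0],
    [0.0005,0.01,0],
    [0.0004,0.008,0],
    [0.0003,0.006,0],
    [0.0002,0.004,0],
    [0.0001,0.003,0],
    [0,0.001,0],
    [0,0,0]
  ],
  "twist": [0,0,0,0,0,0,0,0]
}}

```text
clock: 33.4
tool_pos: [0.6132, 0.0164, 0.0569]
eef_rot: [0.707, -0.019, 0.017, -0.706]
contact_force: [-4.5, -1.6, 8.4]
opening: 0.159
```

{"fn": "carry_out", "kwargs": {
  "offset": [
    [0.0001,0.002,0],
    [0.0001,0.002,0],
    [0,0.002,0],
    [0,0.002,0],
    [0,0,0]
  ],
  "twist": [0,0,0,0,0]
}}

```text
clock: 34.02
tool_pos: [0.6133, 0.0191, 0.0569]
eef_rot: [0.71, -0.02, 0.018, -0.704]
contact_force: [-3.5, -10.1, 9.5]
opening: 0.154
```

Stop reached: 10 N of reaction after 220 mm of travel. Release, lift clear and back away in -y.

{"fn": "carry_out", "kwargs": {
  "offset": [
    [0,0,0],
    [0,0,0],
    [0,0,0],
    [0,0,0.02],
    [0,0,0.03],
    [0,-0.01,0.02],
    [-0.01,-0.04,0],
    [-0.02,-0.05,0]
  ],
  "twist": [0,0,0,0,0,0,0,0],
  "grip": 0.04
}}

```text
clock: 35.02
tool_pos: [0.5855, -0.0741, 0.128]
eef_rot: [-0.706, 0.016, -0.018, 0.707]
contact_force: [-0.2, -1.3, 0.4]
opening: 0.456
```

{"fn": "carry_out", "kwargs": {
  "offset": [
    [-0.02,-0.05,0.02],
    [-0.02,-0.05,0.02],
    [-0.02,-0.05,0.02],
    [-0.02,-0.05,0],
    [-0.02,-0.05,0],
    [-0.02,-0.05,0],
    [0,0,0],
    [0,0,0]
  ],
  "twist": [0,0,0,0,0,0,0,0]
}}

```text
clock: 36.02
tool_pos: [0.4648, -0.374, 0.187]
eef_rot: [-0.707, 0.017, -0.018, 0.707]
contact_force: [-0.1, 0.9, -0.3]
opening: 0.453
```

Run:
```python
from h import *
s=get_state(); p=s["tool_pos"]; print(p,s["contact_force"])
sd=snapshot("side");t=snapshot("top")
f=lambda i,k:np.clip(i[:,:,::-1].astype(float)*k,0,255).astype(np.uint8)
b=cv2.resize(f(sd,2)[130:350,100:400],None,fx=1.5,fy=1.5,interpolation=cv2.INTER_CUBIC)
a=cv2.resize(f(t,1.8)[130:290,100:400],None,fx=1.5,fy=1.5,interpolation=cv2.INTER_CUBIC)
cv2.imwrite("pics/v10.png",np.vstack([a,b]))
# shape check of bystanders vs start
o=cv2.imread("pics/top0.png"); n=t[:,:,::-1]
for nm,(u,v) in dict(bottle=(134,266),box=(197,273),jar=(254,251)).items():
    w=o[v-15:v+15,u-18:u+18]; R_=cv2.matchTemplate(np.ascontiguousarray(n[v-30:v+30,u-33:u+33]),w,cv2.TM_CCOEFF_NORMED); print(nm,cv2.minMaxLoc(R_)[1::2],"(no move=15,15)")
```

```text
[ 0.4648071  -0.37396869  0.18702406] [-0.0650643   0.88818757 -0.26827438]
bottle (0.9952622652053833, (15, 15)) (no move=15,15)
box (0.9940818548202515, (15, 15)) (no move=15,15)
jar (0.9914853572845459, (15, 15)) (no move=15,15)
```

View pics/v10.png

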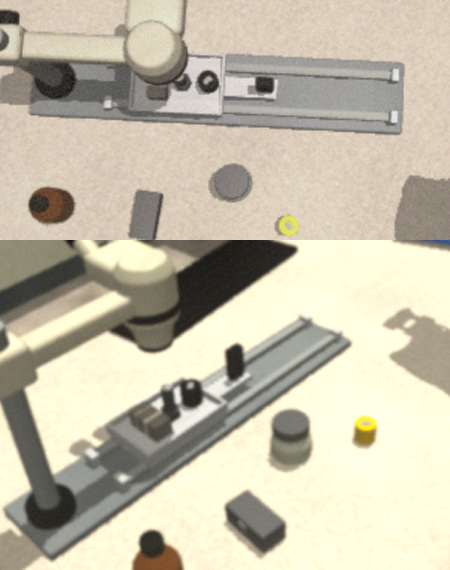

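Both views show the tray under the head with the stone, bolt and mount upright. The jar, box and bottle haven't moved and the robot is clear. One quick numeric check of the handle position, then hand in.

Run:
```python
from h import *
t=snapshot("top")
m=(t.max(2)<32).astype(np.uint8); m[:175]=0;m[200:]=0;m[:,:262]=0;m[:,300:]=0
n,l,s,c=cv2.connectedComponentsWithStats(m); i=1+s[1:,4].argmax(); x,y,w,h,a=s[i]; print(s[i])
P=onz("top",[(x-.5,y+h/2),(x+w-.5,y+h/2)],.085); print(P.round(4),"mid y",P[:,1].mean(),"expected ~0.020")
if abs(P[:,1].mean()-.02)<.005: print(job.finish_job())
```

```text
[271 185  11   6  42]
[[0.6033 0.0324 0.085 ]
 [0.6034 0.0089 0.085 ]] mid y 0.020631466181498557 expected ~0.020
the job is handed in; nothing more can be done
None
```

The job is done and handed in at about 36 s of the 72 s allowed; the hand-in gave no verdict.

- **Tray out:** I drew the carriage to the loading stop and felt about 15 N of reaction there.
- **Loading:** I set the mount, stone and bolt down, each to light contact of about 5–10 N before release. The mount had to be lifted again and moved about 44 mm outward inside the tray. Its first position left no room for the fingers when placing the stone.
- **Stroke home:** I ran the loaded carriage in at about 0.1 m/s until it met the inner stop with about 10 N of reaction. The gripped handle had moved 220 mm, and I felt no sticky spots.

**Last checks:**
- **Handle:** the camera put it at y = 0.0206 m against about 0.020 m expected, so the carriage is at the inner stop.
- **Specimens:** all three stand upright in the tray in both views. The microscope head partly hides the stone from above.
- **Bystanders:** the bottle, box and jar show no movement in the before-and-after pictures.
- **Robot:** it is parked clear of everything.

No check failed. The one small disagreement was the bolt's y position, where the two cameras differed by about 5 mm. I gripped between the two values and the grip held.

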